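# Move the icing-colour jars to the metal rack in order from the knob end

## Robot

A 6-joint arm with a two-finger parallel gripper is mounted at the origin on a cart in front of the work surface, level with it; the furniture and walls round the work are solid. World frame = base frame: x ahead of the robot, y to its left, z up, the work surface at z = 0. Lengths are in m, angles in degrees, forces in N, time in s.
With the tool pointing down it reaches from about 0.25 to 0.85 m from the base axis. Payload 12.5 kg.
Tool frame: the origin (TCP) lies at the very end of the fingers, on their centre line; the grasp point (between the pads) lies 19 mm behind it; z points along the fingers, y is the direction in which the jaws open and shut (so a half turn about z gives the same grasp; the last joint's range is limited). The gripper opens to 93 mm and grips with 3 to 60 N. Pads are 15 mm wide; open, the fingers measure 128 mm over their backs; the gripper's body (75 mm by 188 mm) begins 65 mm behind the grasp point.
Start: joints at [-79.905, 20.094, 94.641, -0, 65.266, -4.847], TCP at [0.142, -0.531, 0.219] pointing down, gripper open.
Joint ranges: [-157.81, 157.81], [-45, 120.19], [0.68, 151.7], [-89.99, 269.99], [4.06, 180], [-164.3, 164.3]. Speed limits (degrees/s): [127.2, 127.2, 159.86, 180, 180, 180].

## Interface

Orientations are given as [roll, pitch, yaw] about the fixed x, y, z axes, in that order (R = Rz(yaw) Ry(pitch) Rx(roll)).
In Python, from rig import * gives the robot as it stands.
- The arm moves only by the shell command python3 -m creep 'ROWS' [FORCE]. ROWS is JSON, a list of rows, each a list of 7 numbers: the opening, from 0 (shut) to 1 (fully open), then the shift along the tool's x, y, z in cm, then the turn, a rotation vector about the tool's x, y, z in degrees. A call has 1 to 8 rows; each row is the pose to reach, as a shift and turn from the pose commanded when the call began, along the tool's axes at that moment; what a row does not reach only later rows make up. A row lasts 1/12 s, in which the tool goes at most 41.7 mm and 7.16 degrees, less where a joint would pass 70% of its speed; a pose out of reach is approached as far as the arm can. A call with a gripper value outside its range is refused whole. The fingers move at their own pace and stop on an object; FORCE is the grip in N (left out, the last holds). Time passes only in rows, so rows that repeat a pose let the fingers close. It gives the time, the measured TCP pose, the force and the opening at its end, in the units of the state.
- read_state(): the state, without advancing time (a new reading comes with each control period).
- camera(name): name is "scene" or "top"; returns a dict with "img" (480x640x3 uint8, red, green, blue), "fx", "fy", "cx", "cy" (pixels), "cam_to_world" (4x4, takes a point from camera to world coordinates). Camera axes: x right, y up, looking along -z (the intrinsics and any distortion apply to the point x, -y, -z); pixel columns grow to the right and rows downward; lengths in m; the calibration is good to about 2 mm. A picture is of the moment at which its call begins. There is no depth.
- close_job(): hands the job in, once; it reports no verdict.
The state is a dict: "t": time; "joints": joint angles; "joint_velocities": joint speeds; "joint_torque": joint torques, N m; "tcp_pos": TCP position; "eef_rot": TCP orientation; "wrist_force": force on the tool from outside, world axes, zero at the start; "wrist_torque": the same for the moment, N m; "opening": opening from 0.0 (shut) to 1.0 (fully open).
Only numpy, scipy, OpenCV 4.12 (cv2) and the standard library are available. Lean on these libraries where they do the work, as an engineer would, in place of code of your own. Each camera call takes 0.05 s, during which the arm holds its last target.

## Task

Move the three icing-colour jars from the wooden rack to the metal rack, in order from the metal rack's green-knob end: the jar that stands leftmost on the wooden rack goes in the compartment next to the green knob, the middle one in the middle, and the rightmost one in the compartment farthest from the knob. Keep the jars upright and leave each standing flat on the floor of its compartment.

Things in the scene. Friction and masses are not known exactly. Their poses are not given: they have to be found in the camera images.
- jar_red: loose upright screw-lid jar with red lid and red band on white: a plain cylinder 38 mm in diameter and 80 mm tall, about 0.14 kg; starts in a compartment of the wooden rack, behind the tag of its colour. Origin: centre of its underside; z up along the jar.
- jar_yellow: loose upright screw-lid jar with yellow lid and yellow band on white: a plain cylinder 38 mm in diameter and 80 mm tall, about 0.14 kg; starts in a compartment of the wooden rack, behind the tag of its colour. Origin: centre of its underside; z up along the jar.
- jar_blue: loose upright screw-lid jar with blue lid and blue band on white: a plain cylinder 38 mm in diameter and 80 mm tall, about 0.14 kg; starts in a compartment of the wooden rack, behind the tag of its colour. Origin: centre of its underside; z up along the jar.
- tag_red: small fixed red tile, 16 x 38 x 5 mm, on the front ledge (14 mm high) of the wooden rack. It marks the compartment where the red jar starts, whose centre is 41 mm behind it along the rack's +x, and stays there. Origin: centre of its underside.
- tag_yellow: small fixed yellow tile, 16 x 38 x 5 mm, on the front ledge (14 mm high) of the wooden rack. It marks the compartment where the yellow jar starts, whose centre is 41 mm behind it along the rack's +x, and stays there. Origin: centre of its underside.
- tag_blue: small fixed blue tile, 16 x 38 x 5 mm, on the front ledge (14 mm high) of the wooden rack. It marks the compartment where the blue jar starts, whose centre is 41 mm behind it along the rack's +x, and stays there. Origin: centre of its underside.
- wooden_rack: fixed brown wooden rack, 202 mm long, holding the jars; tag ledge in front, end blocks 24 mm high. 3 compartments in a row, centres at y = -60, 0, 60 mm, x = 0; each 58 (x) x 56 (y) mm inside, walls 4 mm thick and 18 mm high, floor at z = 4 mm. Origin: on the worktop under the row's middle; y along the row to the robot's left, x away from the robot, yaw within 0.25 rad.
- steel_rack: fixed plain dark-grey metal rack, empty, 220 mm long with its end tabs, left or right of the wooden one. 3 compartments in a row, centres at y = -60, 0, 60 mm, x = 0; each 58 (x) x 56 (y) mm inside, walls 4 mm thick and 18 mm high, floor at z = 4 mm. Origin: on the worktop under the row's middle; y along the row to the robot's left, x away from the robot, yaw within 0.25 rad.
- green_knob: fixed green knob, 22 mm in diameter and 22 mm tall, on the tab at one end (left or right) of the metal rack, at y = +101 or -101 mm, x = 0 in that rack's frame; its top is 32 mm above the worktop. Origin: centre of its underside.
Not all that is in view belongs to the job. Several things have the shape of the jar_red; the one meant has the colours described above.

How it is judged (in metres and radians):
At the end, for the whole second after the job is handed in: Each jar stands in the metal rack's compartment for its start place (leftmost on wood: next to the green knob; middle: middle; rightmost: farthest from the knob), within 15 mm of its centre in x and in y, underside below 8 mm, upright within 0.1 rad, released and at rest (((y of green_knob in the frame of steel_rack above 0.05 m and y of tag_red in the frame of wooden_rack between -0.08 and -0.04 m and y of jar_red in the frame of steel_rack between -0.075 and -0.045 m) or (y of green_knob in the frame of steel_rack above 0.05 m and y of tag_red in the frame of wooden_rack between -0.02 and 0.02 m and y of jar_red in the frame of steel_rack between -0.015 and 0.015 m) or (y of green_knob in the frame of steel_rack above 0.05 m and y of tag_red in the frame of wooden_rack between 0.04 and 0.08 m and y of jar_red in the frame of steel_rack between 0.045 and 0.075 m) or (y of green_knob in the frame of steel_rack below -0.05 m and y of tag_red in the frame of wooden_rack between -0.08 and -0.04 m and y of jar_red in the frame of steel_rack between 0.045 and 0.075 m) or (y of green_knob in the frame of steel_rack below -0.05 m and y of tag_red in the frame of wooden_rack between -0.02 and 0.02 m and y of jar_red in the frame of steel_rack between -0.015 and 0.015 m) or (y of green_knob in the frame of steel_rack below -0.05 m and y of tag_red in the frame of wooden_rack between 0.04 and 0.08 m and y of jar_red in the frame of steel_rack between -0.075 and -0.045 m)) and x of jar_red in the frame of steel_rack between -0.015 and 0.015 m and z of jar_red in the frame of steel_rack between 0 and 0.008 m and angle between each of jar_red, jar_yellow, jar_blue's own z axis and vertical below 0.1 rad and linear speed of each of jar_red, jar_yellow, jar_blue below 0.02 m/s and angular speed of each of jar_red, jar_yellow, jar_blue below 0.2 rad/s and ((y of green_knob in the frame of steel_rack above 0.05 m and y of tag_yellow in the frame of wooden_rack between -0.08 and -0.04 m and y of jar_yellow in the frame of steel_rack between -0.075 and -0.045 m) or (y of green_knob in the frame of steel_rack above 0.05 m and y of tag_yellow in the frame of wooden_rack between -0.02 and 0.02 m and y of jar_yellow in the frame of steel_rack between -0.015 and 0.015 m) or (y of green_knob in the frame of steel_rack above 0.05 m and y of tag_yellow in the frame of wooden_rack between 0.04 and 0.08 m and y of jar_yellow in the frame of steel_rack between 0.045 and 0.075 m) or (y of green_knob in the frame of steel_rack below -0.05 m and y of tag_yellow in the frame of wooden_rack between -0.08 and -0.04 m and y of jar_yellow in the frame of steel_rack between 0.045 and 0.075 m) or (y of green_knob in the frame of steel_rack below -0.05 m and y of tag_yellow in the frame of wooden_rack between -0.02 and 0.02 m and y of jar_yellow in the frame of steel_rack between -0.015 and 0.015 m) or (y of green_knob in the frame of steel_rack below -0.05 m and y of tag_yellow in the frame of wooden_rack between 0.04 and 0.08 m and y of jar_yellow in the frame of steel_rack between -0.075 and -0.045 m)) and x of jar_yellow in the frame of steel_rack between -0.015 and 0.015 m and z of jar_yellow in the frame of steel_rack between 0 and 0.008 m and ((y of green_knob in the frame of steel_rack above 0.05 m and y of tag_blue in the frame of wooden_rack between -0.08 and -0.04 m and y of jar_blue in the frame of steel_rack between -0.075 and -0.045 m) or (y of green_knob in the frame of steel_rack above 0.05 m and y of tag_blue in the frame of wooden_rack between -0.02 and 0.02 m and y of jar_blue in the frame of steel_rack between -0.015 and 0.015 m) or (y of green_knob in the frame of steel_rack above 0.05 m and y of tag_blue in the frame of wooden_rack between 0.04 and 0.08 m and y of jar_blue in the frame of steel_rack between 0.045 and 0.075 m) or (y of green_knob in the frame of steel_rack below -0.05 m and y of tag_blue in the frame of wooden_rack between -0.08 and -0.04 m and y of jar_blue in the frame of steel_rack between 0.045 and 0.075 m) or (y of green_knob in the frame of steel_rack below -0.05 m and y of tag_blue in the frame of wooden_rack between -0.02 and 0.02 m and y of jar_blue in the frame of steel_rack between -0.015 and 0.015 m) or (y of green_knob in the frame of steel_rack below -0.05 m and y of tag_blue in the frame of wooden_rack between 0.04 and 0.08 m and y of jar_blue in the frame of steel_rack between -0.075 and -0.045 m)) and x of jar_blue in the frame of steel_rack between -0.015 and 0.015 m and z of jar_blue in the frame of steel_rack between 0 and 0.008 m); the robot touches nothing.
It fails at once if a jar is tipped over (leans more than 0.6 rad) (angle between any of jar_red, jar_yellow, jar_blue's own z axis and vertical above 0.6 rad).
It also fails if it takes over 72 s, if anything falls off the work surface, if the arm or the gripper's body presses on something with over 40 N, if the wrist force passes 120 N, or if a joint passes its speed limit or range.

## Working session

There is one attempt and no reset: what is moved stays moved. The work goes in short steps, Python scripts to look and compute and a shell command to move; the robot and the scene stay as the last step left them, time stands still between calls to the robot, and variables do not carry over. Pictures are saved under pics/ and viewed, and the job is handed in when it is done.

```bash
mkdir -p pics; ls; python3 - <<'E'
from rig import *
import cv2, numpy as np
s=read_state();print({k:np.round(v,3).tolist() for k,v in s.items()})
for n in("scene","top"):
    c=camera(n);cv2.imwrite(f"pics/{n}0.png",c["img"][:,:,::-1]);print(n,c["fx"],c["fy"],c["cx"],c["cy"],[k for k in c],np.round(c["cam_to_world"],4).tolist())
E
```

```text
pics
{'t': 0.0, 'joints': [-79.903, 20.126, 94.676, -0.002, 65.264, -4.849], 'joint_velocities': [-0.062, -0.068, 0.061, -0.116, 0.001, 0.095], 'joint_torque': [-0.0, -49.732, -28.526, 0.07, 0.026, -0.0], 'tcp_pos': [0.142, -0.531, 0.218], 'eef_rot': [-179.934, -0.003, 14.947], 'wrist_force': [-0.666, -0.264, 0.018], 'wrist_torque': [-0.059, -0.045, 0.065], 'opening': 0.997}
scene 495.11239613301103 495.11239613301103 319.0635746533943 230.74068867046034 ['img', 'fx', 'fy', 'cx', 'cy', 'cam_to_world'] [[-0.5505, 0.4979, -0.6701, -0.1312], [-0.8345, -0.3069, 0.4576, 0.6431], [0.0222, 0.8111, 0.5845, 0.5566], [0.0, 0.0, 0.0, 1.0]]
top 536.8678640552597 536.8678640552597 325.3837972226303 230.29488224133408 ['img', 'fx', 'fy', 'cx', 'cy', 'cam_to_world'] [[-0.0244, 0.9895, -0.1424, 0.3366], [-0.9994, -0.0205, 0.0287, 0.2434], [0.0255, 0.143, 0.9894, 0.9203], [0.0, 0.0, 0.0, 1.0]]
```

View pics/scene0.png

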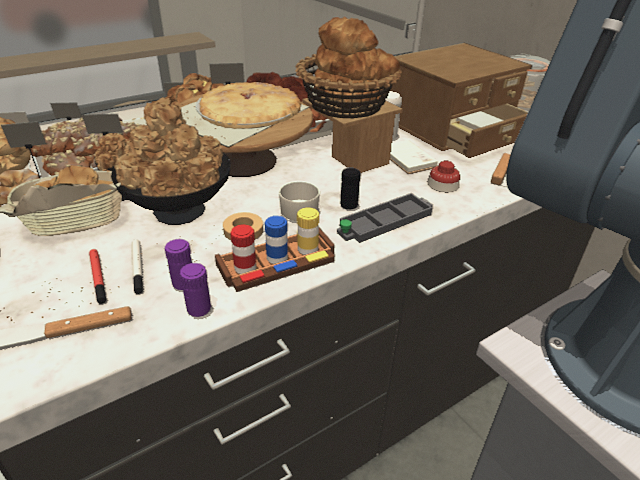

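View pics/top0.png

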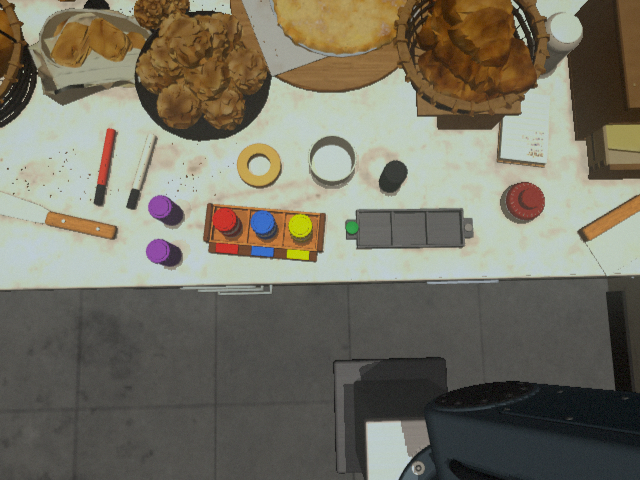

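The top view shows red (225,222), blue (263,224) and yellow (300,226) in the brown rack, each behind its own colour tag. The green knob is at (352,227), on the left end of the grey rack. The other jar-shaped things are the two purple ones (162,209) and (162,252) and the black one (393,176). None of these has a red, blue or yellow lid and band or stands in the rack. Red goes left, blue middle, yellow right. Next I confirm with a crop and measure.

```bash
cat > h.py <<'E'
from rig import *
import cv2, numpy as np
def ray(c,px,z):
    M=np.array(c["cam_to_world"]);d=M[:3,:3]@np.array([(px[0]-c["cx"])/c["fx"],-(px[1]-c["cy"])/c["fy"],-1])
    o=M[:3,3];return (o+d*(z-o[2])/d[2])[:2]
def proj(c,p):
    M=np.array(c["cam_to_world"]);q=M[:3,:3].T@(np.array(p)-M[:3,3]);return (c["cx"]-c["fx"]*q[0]/q[2],c["cy"]+c["fy"]*q[1]/q[2])
HUE={'red':[(0,8),(172,180)],'yellow':[(25,35)],'blue':[(105,120)],'green':[(50,80)]}
def comps(c,col,roi,amin=40):
    x0,x1,y0,y1=roi;h=cv2.cvtColor(c["img"],cv2.COLOR_RGB2HSV)
    m=np.zeros(h.shape[:2],np.uint8)
    for a,b in HUE[col]: m|=cv2.inRange(h,(a,120,60),(b,255,255))
    k=np.zeros_like(m);k[y0:y1,x0:x1]=m[y0:y1,x0:x1]
    n,l,s,ce=cv2.connectedComponentsWithStats(k)
    return [(ce[i],s[i]) for i in range(1,n) if s[i][4]>=amin],k
E
python3 - <<'E'
from h import *
c=camera("top")
for col in HUE:
    r,k=comps(c,col,(200,365,195,265))
    for ce,s in r: print(col,ce.round(1),s,'z84',ray(c,ce,.084).round(4),'z19',ray(c,ce,.019).round(4),'z32',ray(c,ce,.032).round(4))
i=c["img"][190:270,195:485,::-1];cv2.imwrite("pics/crop1.png",cv2.resize(i,None,fx=2.7,fy=2.7,interpolation=cv2.INTER_CUBIC))
d=camera("scene")
for col in HUE:
    r,k=comps(d,col,(210,360,200,290))
    for ce,s in r: print('S',col,ce.round(1),s,'z84',ray(d,ce,.084).round(4),'z19',ray(d,ce,.019).round(4))
i=d["img"][190:290,210:440,::-1];cv2.imwrite("pics/crop2.png",cv2.resize(i,None,fx=3.4,fy=3.4,interpolation=cv2.INTER_CUBIC))
E
```

```text
red [224.  219.2] [211 207  28  28 490] z84 [0.4778 0.3781] z19 [0.4888 0.3885] z32 [0.4866 0.3864]
red [226.5 248. ] [215 243  24  11 228] z84 [0.4322 0.3741] z19 [0.4396 0.3842] z32 [0.4381 0.3822]
yellow [299.8 225.4] [288 214  24  24 457] z84 [0.4655 0.2591] z19 [0.4756 0.2604] z32 [0.4736 0.2601]
yellow [297.5 254. ] [287 249  22  11 206] z84 [0.4204 0.2635] z19 [0.4269 0.2651] z32 [0.4256 0.2648]
blue [262.1 221.9] [251 210  24  24 437] z84 [0.4723 0.3183] z19 [0.4829 0.3242] z32 [0.4808 0.323 ]
blue [262.1 251.1] [251 246  23  11 204] z84 [0.4262 0.3187] z19 [0.4332 0.3245] z32 [0.4318 0.3234]
green [351.7 227.2] [346 221  13  13 123] z84 [0.4609 0.1775] z19 [0.4706 0.1724] z32 [0.4687 0.1734]
S red [242.2 235.3] [231 224  24  23 459] z84 [0.4649 0.385 ] z19 [0.5469 0.3495]
S red [244.3 260.9] [233 252  23  17 259] z84 [0.4049 0.4111] z19 [0.4786 0.3792]
S red [251.7 275.7] [239 269  26  14 200] z84 [0.369  0.4172] z19 [0.4378 0.3862]
S yellow [307.5 213.1] [297 208  22  12 197] z84 [0.4643 0.2614] z19 [0.5462 0.2089]
S yellow [316.4 255.3] [306 251  22  10 120] z84 [0.3592 0.312 ] z19 [0.4267 0.2665]
S blue [275.7 226.1] [265 216  22  21 400] z84 [0.4591 0.3269] z19 [0.5403 0.2835]
S blue [276.3 251. ] [266 243  21  15 227] z84 [0.4005 0.3587] z19 [0.4736 0.3196]
S blue [285.  265.8] [274 261  23  11 150] z84 [0.3628 0.3651] z19 [0.4308 0.3269]
S green [345.  224.9] [340 220  11  13 100] z84 [0.4018 0.2271] z19 [0.4752 0.1699]
```

View pics/crop1.png

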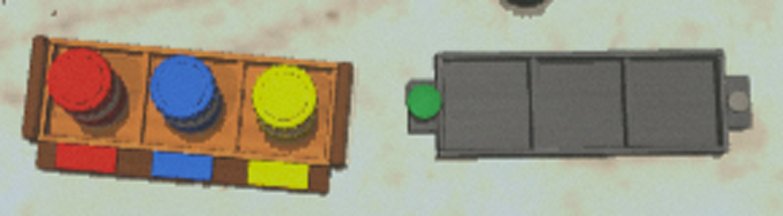

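View pics/crop2.png

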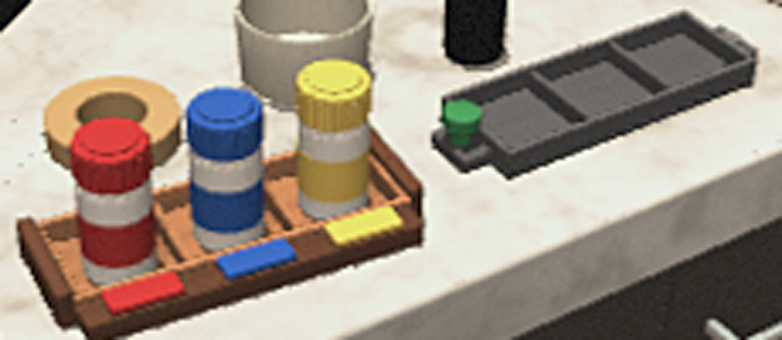

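The crops confirm the banded red, blue and yellow jars and the green knob on the grey rack's left end. Next, the metal rack's pose and the clearances behind both racks.

```bash
python3 - <<'E'
from h import *
c=camera("top");g=cv2.cvtColor(c["img"],cv2.COLOR_RGB2HSV)
m=cv2.inRange(g,(0,0,0),(180,70,125));k=np.zeros_like(m);k[200:260,340:480]=m[200:260,340:480]
n,l,s,ce=cv2.connectedComponentsWithStats(k);i=1+s[1:,4].argmax()
b=(l==i).astype(np.uint8);b=cv2.morphologyEx(b,cv2.MORPH_OPEN,np.ones((25,25)));
cn=max(cv2.findContours(b,0,2)[0],key=cv2.contourArea)
r=cv2.minAreaRect(cn);bx=cv2.boxPoints(r);print(s[i],r)
for p in bx: print(p,ray(c,p,.018).round(4))
print('ctr',ray(c,r[0],.018).round(4),ray(c,r[0],.010).round(4), 'studR',ray(c,(468.5,227),.012).round(4))
# dividers: brightness along row mid
gray=cv2.cvtColor(c["img"],cv2.COLOR_RGB2GRAY)
print('cols',[(x,int(gray[215:242,x].mean())) for x in range(352,474)])
print('rows',[(y,int(gray[y,395:412].mean())) for y in range(203,254)])
for nm,p,z in(("ring",(260,187),.02),("cup",(332,187),.05),("black",(393,195),.0),("blacktop",(396,165),.08),("cook",(205,128),.15),("bowl",(205,138),.1)): print(nm,ray(c,p,z).round(3))
E
```

```text
[ 345  208  128   41 4477] ((411.5, 228.5), (39.0, 105.0), 90.0)
[359. 209.] [0.502  0.1588]
[464. 209.] [ 0.4985 -0.0222]
[464. 248.] [ 0.4311 -0.018 ]
[359. 248.] [0.435 0.161]
ctr [0.4665 0.0701] [0.4676 0.0686] studR [ 0.4679 -0.0298]
cols [(352, 128), (353, 127), (354, 125), (355, 121), (356, 89), (357, 94), (358, 97), (359, 87), (360, 103), (361, 103), (362, 103), (363, 103), (364, 103), (365, 103), (366, 103), (367, 103), (368, 103), (369, 103), (370, 102), (371, 102), (372, 103), (373, 103), (374, 102), (375, 103), (376, 103), (377, 103), (378, 102), (379, 102), (380, 103), (381, 102), (382, 102), (383, 102), (384, 101), (385, 102), (386, 102), (387, 102), (388, 101), (389, 100), (390, 87), (391, 63), (392, 93), (393, 101), (394, 100), (395, 101), (396, 101), (397, 101), (398, 100), (399, 101), (400, 101), (401, 101), (402, 100), (403, 100), (404, 99), (405, 99), (406, 100), (407, 99), (408, 100), (409, 99), (410, 99), (411, 99), (412, 99), (413, 99), (414, 99), (415, 99), (416, 98), (417, 99), (418, 98), (419, 98), (420, 98), (421, 99), (422, 98), (423, 98), (424, 95), (425,
[... 565 characters left out ...]
04, 194), (205, 195), (206, 194), (207, 194), (208, 181), (209, 111), (210, 96), (211, 56), (212, 62), (213, 77), (214, 100), (215, 101), (216, 98), (217, 99), (218, 98), (219, 98), (220, 99), (221, 100), (222, 100), (223, 99), (224, 97), (225, 98), (226, 100), (227, 101), (228, 101), (229, 102), (230, 101), (231, 100), (232, 100), (233, 101), (234, 101), (235, 100), (236, 101), (237, 101), (238, 100), (239, 102), (240, 101), (241, 100), (242, 100), (243, 100), (244, 98), (245, 104), (246, 95), (247, 60), (248, 115), (249, 186), (250, 189), (251, 192), (252, 194), (253, 195)]
ring [0.543 0.327]
cup [0.534 0.205]
black [0.529 0.096]
blacktop [0.562 0.102]
cook [0.604 0.396]
bowl [0.605 0.406]
```

The metal rack is at about (0.469, 0.0715) with yaw near 0. I'll move yellow first, then blue, then red, so nothing is carried over another jar. The jaws will open along the rack's x axis.

```bash
cat > d.py <<'E'
import sys
from rig import *
import numpy as np
from scipy.spatial.transform import Rotation as R
x,y,z,psi=map(float,sys.argv[1:5]);s=read_state()
R0=R.from_euler('xyz',s["eef_rot"],degrees=True);R1=R.from_euler('xyz',[180,0,psi],degrees=True)
print('t',s["t"],'tcp',np.round(s["tcp_pos"],4),'rot',np.round(s["eef_rot"],2),'op',round(s["opening"],3),'F',np.round(s["wrist_force"],1))
print('cm',np.round(R0.inv().apply(np.array([x,y,z])-s["tcp_pos"])*100,2),'turn',np.round((R0.inv()*R1).as_rotvec(degrees=True),2))
E
python3 d.py .4655 .2600 .16 84
python3 -m creep '[[0.7,51.7,-68,0,0,0,-69],[0.7,51.7,-68,0,0,0,-69],[0.7,51.7,-68,0,0,0,-69],[0.7,51.7,-68,0,0,0,-69],[0.7,51.7,-68,0,0,0,-69],[0.7,51.7,-68,0,0,0,-69],[0.7,51.7,-68,0,0,0,-69],[0.7,51.7,-68,0,0,0,-69]]' 15
python3 d.py .4655 .2600 .16 84
```

```text
t 0.25 tcp [ 0.1418 -0.5312  0.2184] rot [-179.97   -0.     14.94] op 0.995 F [ 0.6 -0.2 -0.4]
cm [ 51.67 -68.1    5.88] turn [-2.000e-02 -2.000e-02 -6.906e+01]
t: 0.92
tcp_pos: [0.2685, -0.2211, 0.2187]
eef_rot: [180.0, 0.0, 72.6]
wrist_force: [1.3, -0.7, 0.5]
opening: 0.7
t 0.9167 tcp [ 0.2685 -0.2211  0.2187] rot [1.7997e+02 1.0000e-02 7.2550e+01] op 0.7 F [ 1.3 -0.7  0.5]
cm [51.81  4.37  5.87] turn [ 3.000e-02  1.000e-02 -1.145e+01]
```

```bash
python3 -m creep '[[0.7,51.8,4.4,3,0,0,-11.5],[0.7,51.8,4.4,3,0,0,-11.5],[0.7,51.8,4.4,3,0,0,-11.5],[0.7,51.8,4.4,3,0,0,-11.5],[0.7,51.8,4.4,3,0,0,-11.5],[0.7,51.8,4.4,3,0,0,-11.5],[0.7,51.8,4.4,3,0,0,-11.5],[0.7,51.8,4.4,3,0,0,-11.5]]'
python3 d.py .4655 .2600 .16 84
```

```text
t: 1.58
tcp_pos: [0.3966, 0.0866, 0.1995]
eef_rot: [180.0, -0.0, 83.8]
wrist_force: [1.4, -1.7, 0.2]
opening: 0.7
t 1.5833 tcp [0.3966 0.0866 0.1995] rot [ 1.7996e+02 -1.0000e-02  8.3770e+01] op 0.7 F [ 1.4 -1.7  0.2]
cm [17.99  4.96  3.95] turn [ 0.04 -0.01 -0.23]
```

```bash
python3 -m creep '[[0.7,18,5,4,0,0,0],[0.7,18,5,4,0,0,0],[0.7,18,5,4,0,0,0],[0.7,18,5,4,0,0,0],[0.7,18,5,4,0,0,0],[0.7,18,5,4,0,0,0],[0.7,18,5,4,0,0,0],[0.7,18,5,4,0,0,0]]'
python3 d.py .4655 .2600 .04 84
python3 - <<'E'
from h import *
d=camera("scene");cv2.imwrite("pics/a1.png",cv2.resize(d["img"][130:310,180:420,::-1],None,fx=3,fy=3))
E
```

```text
t: 2.25
tcp_pos: [0.4653, 0.257, 0.1594]
eef_rot: [-180.0, 0.0, 83.7]
wrist_force: [-0.8, -0.8, -0.1]
opening: 0.698
t 2.25 tcp [0.4653 0.257  0.1594] rot [-1.7997e+02  3.0000e-02  8.3740e+01] op 0.698 F [-0.8 -0.8 -0.1]
cm [ 0.3  -0.   11.94] turn [-0.03  0.03 -0.26]
```

View pics/a1.png

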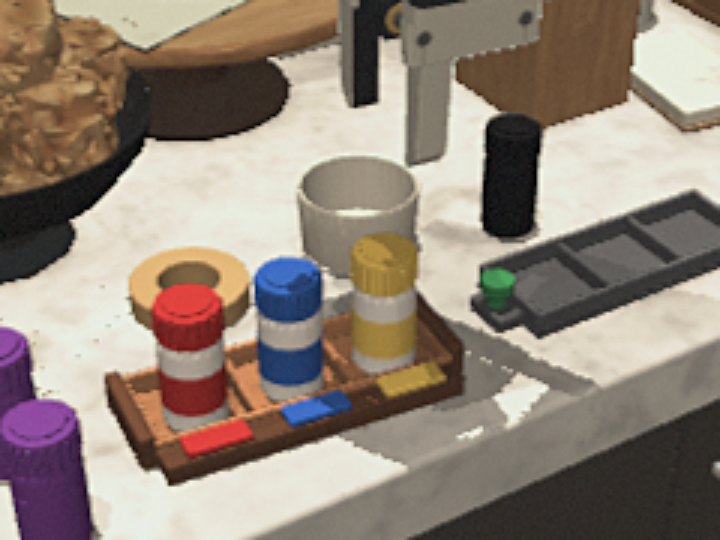

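The open gripper hangs above the yellow jar (crop 385,310), clear of the cup (360,215), so I descend.

```bash
python3 -m creep '[[0.7,0.2,0,3,0,0,0],[0.7,0.2,0,6,0,0,0],[0.7,0.2,0,8,0,0,0],[0.7,0.2,0,10,0,0,0],[0.7,0.2,0,12,0,0,0],[0.7,0.2,0,12,0,0,0],[0.7,0.2,0,12,0,0,0]]'
python3 -m creep '[[0.3,0,0,0,0,0,0],[0.3,0,0,0,0,0,0],[0.3,0,0,0,0,0,0],[0.3,0,0,0,0,0,0],[0.3,0,0,0,0,0,0],[0.3,0,0,0,0,0,0]]' 15
python3 d.py .4655 .2600 .10 84
```

```text
t: 2.88
tcp_pos: [0.4656, 0.2587, 0.0397]
eef_rot: [-179.9, 0.0, 83.7]
wrist_force: [1.4, 0.4, 0.1]
opening: 0.699
t: 3.38
tcp_pos: [0.4662, 0.2598, 0.04]
eef_rot: [180.0, -0.0, 83.7]
wrist_force: [-0.8, -1.2, 5.9]
opening: 0.409
t 3.3833 tcp [0.4662 0.2598 0.04  ] rot [ 1.7996e+02 -3.0000e-02  8.3740e+01] op 0.409 F [-0.8 -1.2  5.9]
cm [ 0.01 -0.06 -6.  ] turn [ 0.04 -0.02 -0.26]
```

```bash
python3 -m creep '[[0.3,0,0,-1,0,0,0],[0.3,0,0,-3,0,0,0],[0.3,0,0,-5,0,0,0],[0.3,0,0,-6,0,0,0],[0.3,0,0,-6,0,0,0]]' 20
python3 d.py .4686 .0115 .10 84
```

```text
t: 3.8
tcp_pos: [0.4669, 0.2602, 0.1017]
eef_rot: [179.8, -0.1, 83.7]
wrist_force: [0.1, 0.2, -0.9]
opening: 0.41
t 3.8 tcp [0.4669 0.2602 0.1017] rot [ 1.7982e+02 -1.1000e-01  8.3740e+01] op 0.41 F [ 0.1  0.2 -0.9]
cm [-24.7    2.88   0.13] turn [ 0.18 -0.11 -0.26]
```

```bash
python3 -m creep '[[0.3,-2,0.2,0,0,0,0],[0.3,-5,0.6,0,0,0,0],[0.3,-8.5,1,0,0,0,0],[0.3,-12,1.4,0,0,0,0],[0.3,-15.5,1.8,0,0,0,0],[0.3,-19,2.2,0,0,0,0],[0.3,-22.5,2.6,0,0,0,0],[0.3,-24.7,2.9,0,0,0,0]]'
python3 -m creep '[[0.3,0,0,0,0,0,0],[0.3,0,0,0,0,0,0],[0.3,0,0,0,0,0,0]]'
python3 d.py .4686 .0115 .04 84
python3 - <<'E'
from h import *
c=camera("top");d=camera("scene")
cv2.imwrite("pics/b1.png",np.hstack([cv2.resize(c["img"][190:270,345:485,::-1],(420,240)),cv2.resize(d["img"][150:270,320:460,::-1],(280,240))]))
E
```

```text
t: 4.47
tcp_pos: [0.4669, 0.0085, 0.0987]
eef_rot: [-179.9, 0.0, 83.7]
wrist_force: [0.8, 0.9, -2.3]
opening: 0.407
t: 4.72
tcp_pos: [0.4674, 0.0114, 0.0989]
eef_rot: [-179.9, -0.0, 83.7]
wrist_force: [0.3, 0.3, -0.5]
opening: 0.405
t 4.7167 tcp [0.4674 0.0114 0.0989] rot [-1.7995e+02 -1.0000e-02  8.3730e+01] op 0.405 F [ 0.3  0.3 -0.5]
cm [0.03 0.12 5.89] turn [-0.05 -0.01 -0.27]
```

View pics/b1.png

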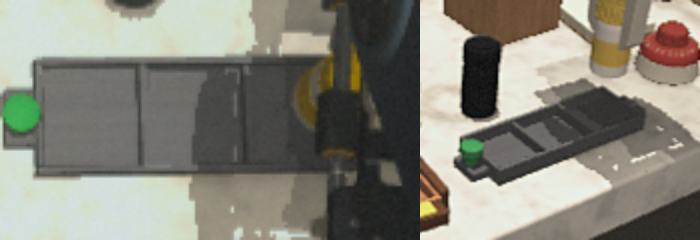

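Yellow is held upright over the right compartment, so I lower it. The jar was gripped with TCP z = 0.040 at the same floor height.

```bash
python3 -m creep '[[0.3,0,0.1,2,0,0,0],[0.3,0,0.1,4,0,0,0],[0.3,0,0.1,5,0,0,0],[0.3,0,0.1,5.5,0,0,0],[0.3,0,0.1,5.7,0,0,0],[0.3,0,0.1,5.8,0,0,0],[0.3,0,0.1,5.8,0,0,0],[0.3,0,0.1,5.8,0,0,0]]'
python3 d.py .4686 .0115 .04 84
```

```text
t: 5.48
tcp_pos: [0.4691, 0.0109, 0.0421]
eef_rot: [179.9, -0.0, 83.7]
wrist_force: [-0.1, -0.0, -1.1]
opening: 0.404
t 5.4833 tcp [0.4691 0.0109 0.0421] rot [179.94  -0.    83.74] op 0.404 F [-0.1 -0.  -1.1]
cm [ 0.05 -0.06  0.21] turn [ 0.06 -0.   -0.26]
```

```bash
python3 -m creep '[[0.3,0,0,0.1,0,0,0],[0.3,0,0,0.2,0,0,0],[0.3,0,0,0.2,0,0,0]]'
python3 -m creep '[[0.45,0,0,0.2,0,0,0],[0.55,0,0,0.2,0,0,0],[0.7,0,0,0.2,0,0,0],[0.7,0,0,0.2,0,0,0],[0.7,0,0,0,0,0,0]]'
python3 -m creep '[[0.7,0,0,-2,0,0,0],[0.7,0,0,-5,0,0,0],[0.7,0,0,-8,0,0,0],[0.7,0,0,-11,0,0,0],[0.7,0,0,-11,0,0,0]]'
python3 d.py .4725 .3190 .15 84
```

```text
t: 5.73
tcp_pos: [0.4692, 0.0108, 0.0399]
eef_rot: [179.9, -0.0, 83.7]
wrist_force: [-0.5, 0.3, 3.2]
opening: 0.406
t: 6.15
tcp_pos: [0.4685, 0.0109, 0.0392]
eef_rot: [-180.0, 0.0, 83.7]
wrist_force: [-0.3, -0.3, 0.0]
opening: 0.675
t: 6.57
tcp_pos: [0.4712, 0.0107, 0.1544]
eef_rot: [179.6, -0.0, 83.7]
wrist_force: [1.2, -0.4, 0.8]
opening: 0.7
t 6.5667 tcp [0.4712 0.0107 0.1544] rot [ 1.7955e+02 -2.0000e-02  8.3740e+01] op 0.7 F [ 1.2 -0.4  0.8]
cm [30.66 -3.23  0.42] turn [ 0.45 -0.02 -0.26]
```

Now to blue.

```bash
python3 -m creep '[[0.7,30.7,-3.2,0,0,0,0],[0.7,30.7,-3.2,0,0,0,0],[0.7,30.7,-3.2,0,0,0,0],[0.7,30.7,-3.2,0,0,0,0],[0.7,30.7,-3.2,0,0,0,0],[0.7,30.7,-3.2,0,0,0,0],[0.7,30.7,-3.2,0,0,0,0],[0.7,30.7,-3.2,0,0,0,0]]'
python3 -m creep '[[0.7,0,0,0,0,0,0],[0.7,0,0,0,0,0,0]]'
python3 d.py .4725 .3190 .04 84
python3 - <<'E'
from h import *
c=camera("top");d=camera("scene")
r,k=comps(c,'yellow',(340,480,195,265))
for ce,s in r: print(ce,s,ray(c,ce,.084).round(4))
cv2.imwrite("pics/b2.png",np.hstack([cv2.resize(c["img"][190:270,345:485,::-1],(420,240)),cv2.resize(d["img"][110:290,210:450,::-1],(320,240))]))
E
```

```text
t: 7.23
tcp_pos: [0.4697, 0.3237, 0.149]
eef_rot: [180.0, -0.0, 83.9]
wrist_force: [-0.2, 0.2, 0.6]
opening: 0.695
t: 7.4
tcp_pos: [0.4699, 0.3198, 0.1487]
eef_rot: [-180.0, 0.0, 83.8]
wrist_force: [-0.2, 0.2, 0.3]
opening: 0.697
t 7.4 tcp [0.4699 0.3198 0.1487] rot [-1.7995e+02  5.0000e-02  8.3840e+01] op 0.697 F [-0.2  0.2  0.3]
cm [-0.04  0.28 10.87] turn [-0.05  0.05 -0.16]
[455.76315789 220.43201754] [443 209  26  25 456] [0.4685 0.0116]
```

View pics/b2.png

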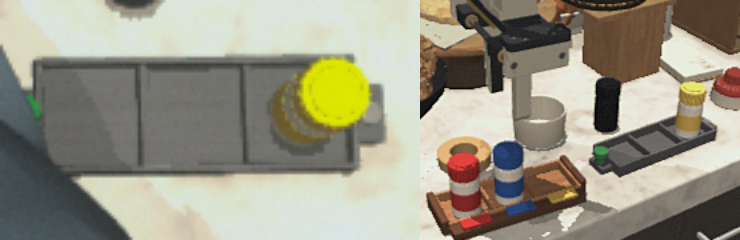

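The yellow lid measures (0.4685, 0.0116), which is on target, and the jar stands upright. Next, grasp blue.

```bash
python3 -m creep '[[0.7,0,0.2,3,0,0,0],[0.7,0,0.2,6,0,0,0],[0.7,0,0.2,8,0,0,0],[0.7,0,0.2,10,0,0,0],[0.7,0,0.2,10.9,0,0,0],[0.7,0,0.2,10.9,0,0,0],[0.7,0,0.2,10.9,0,0,0]]'
python3 -m creep '[[0.3,0,0,0,0,0,0],[0.3,0,0,0,0,0,0],[0.3,0,0,0,0,0,0],[0.3,0,0,0,0,0,0],[0.3,0,0,0,0,0,0],[0.3,0,0,0,0,0,0]]' 20
python3 -m creep '[[0.3,0,0,-1,0,0,0],[0.3,0,0,-3,0,0,0],[0.3,0,0,-5,0,0,0],[0.3,0,0,-6,0,0,0],[0.3,0,0,-6,0,0,0]]' 
python3 d.py .4688 .0715 .10 84
```

```text
t: 8.08
tcp_pos: [0.4728, 0.3187, 0.0409]
eef_rot: [180.0, 0.0, 83.7]
wrist_force: [0.4, -0.2, -0.0]
opening: 0.698
t: 8.58
tcp_pos: [0.4727, 0.3195, 0.0409]
eef_rot: [180.0, -0.0, 83.7]
wrist_force: [-0.7, 0.8, 3.7]
opening: 0.408
t: 9.0
tcp_pos: [0.4734, 0.3199, 0.1028]
eef_rot: [179.8, -0.1, 83.7]
wrist_force: [0.8, -0.5, -1.3]
opening: 0.407
t 9.0 tcp [0.4734 0.3199 0.1028] rot [ 1.7983e+02 -1.2000e-01  8.3740e+01] op 0.407 F [ 0.8 -0.5 -1.3]
cm [-24.74   2.25   0.23] turn [ 0.17 -0.12 -0.26]
```

```bash
python3 -m creep '[[0.3,-2,0.2,0,0,0,0],[0.3,-5,0.5,0,0,0,0],[0.3,-8.5,0.8,0,0,0,0],[0.3,-12,1.1,0,0,0,0],[0.3,-15.5,1.4,0,0,0,0],[0.3,-19,1.7,0,0,0,0],[0.3,-22.5,2.1,0,0,0,0],[0.3,-24.7,2.3,0,0,0,0]]'
python3 -m creep '[[0.3,0,0,0,0,0,0],[0.3,0,0,0,0,0,0],[0.3,0,0,0,0,0,0]]'
python3 d.py .4688 .0715 .041 84
python3 - <<'E'
from h import *
c=camera("top");d=camera("scene")
cv2.imwrite("pics/b3.png",np.hstack([cv2.resize(c["img"][190:270,345:485,::-1],(420,240)),cv2.resize(d["img"][150:270,320:460,::-1],(280,240))]))
E
```

```text
t: 9.67
tcp_pos: [0.4674, 0.0687, 0.0996]
eef_rot: [-179.9, 0.0, 83.7]
wrist_force: [1.8, 0.7, -1.2]
opening: 0.406
t: 9.92
tcp_pos: [0.4681, 0.0716, 0.1]
eef_rot: [-180.0, -0.0, 83.7]
wrist_force: [-0.8, 0.5, -1.7]
opening: 0.405
t 9.9167 tcp [0.4681 0.0716 0.1   ] rot [-179.96   -0.     83.72] op 0.405 F [-0.8  0.5 -1.7]
cm [-0.    0.08  5.9 ] turn [-0.04 -0.   -0.28]
```

View pics/b3.png

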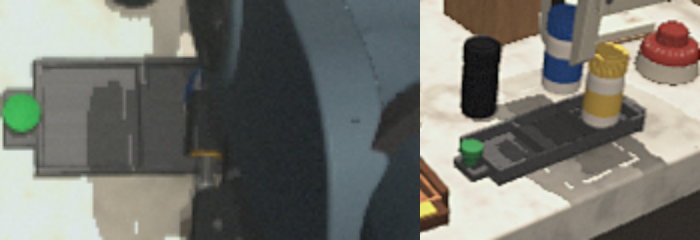

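Blue hangs upright over the middle compartment, and the black jar is clear behind it. I lower it.

```bash
python3 -m creep '[[0.3,0,0.1,2,0,0,0],[0.3,0,0.1,4,0,0,0],[0.3,0,0.1,5,0,0,0],[0.3,0,0.1,5.5,0,0,0],[0.3,0,0.1,5.8,0,0,0],[0.3,0,0.1,5.9,0,0,0],[0.3,0,0.1,6,0,0,0],[0.3,0,0.1,6,0,0,0]]'
python3 d.py .4688 .0715 .041 84
```

```text
t: 10.68
tcp_pos: [0.4697, 0.0713, 0.041]
eef_rot: [179.9, -0.0, 83.7]
wrist_force: [0.8, -0.9, -2.1]
opening: 0.406
t 10.6833 tcp [0.4697 0.0713 0.041 ] rot [ 1.7994e+02 -1.0000e-02  8.3740e+01] op 0.406 F [ 0.8 -0.9 -2.1]
cm [ 0.01 -0.1   0.  ] turn [ 0.06 -0.01 -0.26]
```

```bash
python3 -m creep '[[0.3,0,0,0.1,0,0,0],[0.3,0,0,0.1,0,0,0]]'
python3 -m creep '[[0.45,0,0,0,0,0,0],[0.55,0,0,0,0,0,0],[0.7,0,0,0,0,0,0],[0.7,0,0,0,0,0,0],[0.7,0,0,0,0,0,0]]'
python3 -m creep '[[0.7,0,0,-2,0,0,0],[0.7,0,0,-5,0,0,0],[0.7,0,0,-8,0,0,0],[0.7,0,0,-11,0,0,0],[0.7,0,0,-11,0,0,0]]'
python3 d.py .4785 .3790 .15 84
```

```text
t: 10.85
tcp_pos: [0.47, 0.0712, 0.0407]
eef_rot: [179.9, -0.0, 83.7]
wrist_force: [-2.9, 0.3, 12.4]
opening: 0.406
t: 11.27
tcp_pos: [0.4694, 0.0711, 0.0395]
eef_rot: [180.0, -0.0, 83.7]
wrist_force: [0.1, -0.2, -0.3]
opening: 0.67
t: 11.68
tcp_pos: [0.4717, 0.0713, 0.1543]
eef_rot: [179.6, -0.1, 83.7]
wrist_force: [1.1, -0.1, 0.9]
opening: 0.696
t 11.6833 tcp [0.4717 0.0713 0.1543] rot [ 1.7957e+02 -7.0000e-02  8.3740e+01] op 0.696 F [ 1.1 -0.1  0.9]
cm [30.65 -2.69  0.45] turn [ 0.43 -0.07 -0.26]
```

```bash
python3 -m creep '[[0.7,30.6,-2.7,0,0,0,0],[0.7,30.6,-2.7,0,0,0,0],[0.7,30.6,-2.7,0,0,0,0],[0.7,30.6,-2.7,0,0,0,0],[0.7,30.6,-2.7,0,0,0,0],[0.7,30.6,-2.7,0,0,0,0],[0.7,30.6,-2.7,0,0,0,0],[0.7,30.6,-2.7,0,0,0,0]]'
python3 -m creep '[[0.7,0,0,0,0,0,0],[0.7,0,0,0,0,0,0]]'
python3 d.py .4785 .3790 .041 84
python3 - <<'E'
from h import *
c=camera("top");d=camera("scene")
r,k=comps(c,'blue',(340,480,195,265))
for ce,s in r: print(ce,s,ray(c,ce,.084).round(4))
cv2.imwrite("pics/b4.png",np.hstack([cv2.resize(c["img"][60:270,130:480,::-1],(400,240)),cv2.resize(d["img"][60:300,100:450,::-1],(350,240))]))
E
```

```text
t: 12.35
tcp_pos: [0.4751, 0.3827, 0.1486]
eef_rot: [-180.0, -0.0, 83.9]
wrist_force: [0.6, 0.1, -0.5]
opening: 0.698
t: 12.52
tcp_pos: [0.4753, 0.3784, 0.1484]
eef_rot: [-179.9, 0.1, 83.8]
wrist_force: [-0.2, -0.6, 0.7]
opening: 0.703
t 12.5167 tcp [0.4753 0.3784 0.1484] rot [-1.7994e+02  6.0000e-02  8.3820e+01] op 0.703 F [-0.2 -0.6  0.7]
cm [ 0.1   0.32 10.74] turn [-0.06  0.06 -0.18]
[418.32727273 220.75227273] [407 209  24  25 440] [0.4692 0.0713]
```

View pics/b4.png

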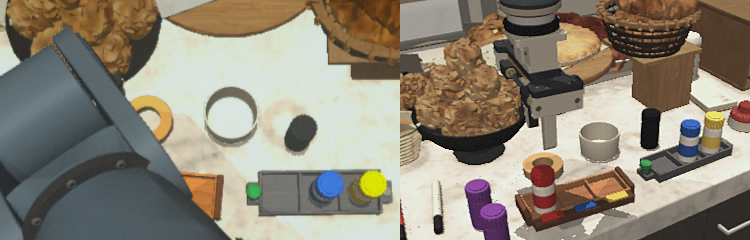

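Blue stands at (0.4692, 0.0713), which is good. The pastry bowl is close to the gripper body, so I enlarge that part before descending.

```bash
python3 - <<'E'
from h import *
d=camera("scene");cv2.imwrite("pics/b5.png",cv2.resize(d["img"][60:240,120:340,::-1],None,fx=3.3,fy=3.3))
r,k=comps(d,'red',(180,330,190,300))
c=camera("top")
for n,p,z in(("rimfront z.1",(205,139),.1),("rimright z.1",(262,112),.1),("cookR z.14",(262,88),.14),("cookF",(205,130),.14)):print(n,ray(c,p,z).round(3))
print('body corner scene px', [np.round(proj(d,(x,y,z))).tolist() for x,y,z in((.572,.4165,.124),(.572,.3415,.124),(.572,.4165,.233))])
E
```

```text
rimfront z.1 [0.604 0.406]
rimright z.1 [0.647 0.316]
cookR z.14 [0.67  0.312]
cookF [0.605 0.398]
body corner scene px [[195.0, 190.0], [236.0, 178.0], [186.0, 129.0]]
```

View pics/b5.png

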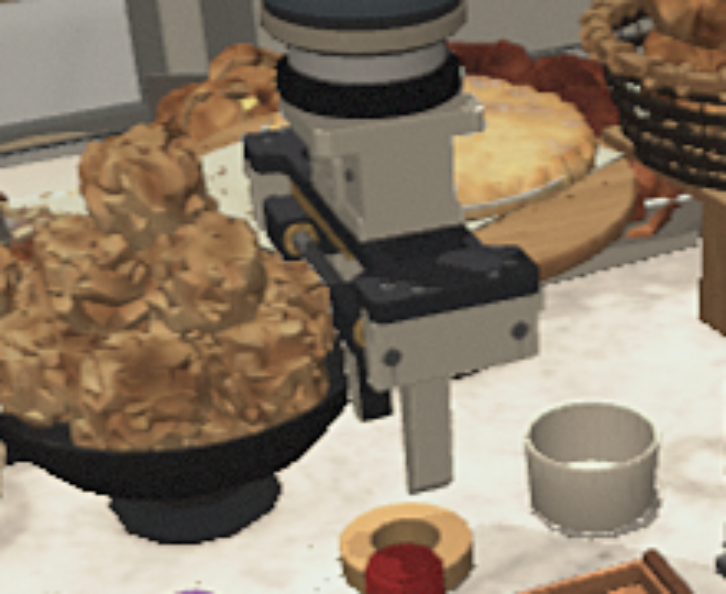

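```bash
python3 - <<'E'
from h import *
d=camera("scene");c=camera("top")
for h in(.06,.08,.1,.12,.14):
    f=ray(c,(203,139),h);r=ray(c,(270,80),h);l=ray(c,(135,85),h);R=abs(l[1]-r[1])/2
    ctr=np.array([f[0]+R,(l[1]+r[1])/2])
    P=np.array([proj(d,(*(ctr+R*np.array([np.cos(a),np.sin(a)])),h)) for a in np.linspace(0,6.28,180)])
    i=P[:,0].argmax();print(h,f.round(3),R.round(3),'rightmost',P[i].round(0),'lowest y',P[:,1].max().round(0))
E
```

```text
0.06 [0.617 0.417] 0.112 rightmost [226. 179.] lowest y 214.0
0.08 [0.61  0.413] 0.11 rightmost [227. 172.] lowest y 206.0
0.1 [0.604 0.409] 0.107 rightmost [229. 164.] lowest y 197.0
0.12 [0.597 0.405] 0.105 rightmost [231. 156.] lowest y 188.0
0.14 [0.591 0.401] 0.102 rightmost [233. 148.] lowest y 179.0
```

The bowl rim is at about z = 0.08 and x ≥ 0.61. The gripper body ends at x ≈ 0.576 and stays above z = 0.12, so there is room to descend on red.

```bash
python3 -m creep '[[0.7,0,0.3,3,0,0,0],[0.7,0,0.3,6,0,0,0],[0.7,0,0.3,8,0,0,0],[0.7,0,0.3,10,0,0,0],[0.7,0,0.3,10.7,0,0,0],[0.7,0,0.3,10.7,0,0,0],[0.7,0,0.3,10.7,0,0,0]]'
python3 -m creep '[[0.3,0,0,0,0,0,0],[0.3,0,0,0,0,0,0],[0.3,0,0,0,0,0,0],[0.3,0,0,0,0,0,0],[0.3,0,0,0,0,0,0],[0.3,0,0,0,0,0,0]]' 20
python3 -m creep '[[0.3,0,0,-1,0,0,0],[0.3,0,0,-3,0,0,0],[0.3,0,0,-5,0,0,0],[0.3,0,0,-6.5,0,0,0],[0.3,0,0,-6.5,0,0,0]]' 
python3 d.py .4690 .1315 .105 84
```

```text
t: 13.4
tcp_pos: [0.4793, 0.3779, 0.0432]
eef_rot: [180.0, -0.0, 83.7]
wrist_force: [0.7, -0.4, 0.4]
opening: 0.698
t: 13.9
tcp_pos: [0.479, 0.3781, 0.0428]
eef_rot: [180.0, -0.0, 83.7]
wrist_force: [-0.4, 0.1, 3.6]
opening: 0.407
t: 14.32
tcp_pos: [0.4801, 0.3789, 0.111]
eef_rot: [179.8, -0.2, 83.7]
wrist_force: [0.2, 0.3, -0.9]
opening: 0.409
t 14.3167 tcp [0.4801 0.3789 0.111 ] rot [179.78  -0.18  83.74] op 0.409 F [ 0.2  0.3 -0.9]
cm [-24.71   1.59   0.52] turn [ 0.22 -0.18 -0.26]
```

```bash
python3 -m creep '[[0.3,-2,0.1,0,0,0,0],[0.3,-5,0.3,0,0,0,0],[0.3,-8.5,0.5,0,0,0,0],[0.3,-12,0.8,0,0,0,0],[0.3,-15.5,1,0,0,0,0],[0.3,-19,1.2,0,0,0,0],[0.3,-22.5,1.5,0,0,0,0],[0.3,-24.7,1.6,0,0,0,0]]'
python3 -m creep '[[0.3,0,0,0,0,0,0],[0.3,0,0,0,0,0,0],[0.3,0,0,0,0,0,0]]'
python3 d.py .4690 .1315 .043 84
python3 - <<'E'
from h import *
c=camera("top");d=camera("scene")
cv2.imwrite("pics/b6.png",np.hstack([cv2.resize(c["img"][190:270,345:485,::-1],(420,240)),cv2.resize(d["img"][150:270,320:460,::-1],(280,240))]))
E
```

```text
t: 14.98
tcp_pos: [0.467, 0.1281, 0.1069]
eef_rot: [-179.9, 0.0, 83.7]
wrist_force: [-0.0, 0.3, -1.3]
opening: 0.405
t: 15.23
tcp_pos: [0.4678, 0.1311, 0.1072]
eef_rot: [-180.0, -0.0, 83.7]
wrist_force: [-0.5, -0.1, -0.9]
opening: 0.408
t 15.2333 tcp [0.4678 0.1311 0.1072] rot [-1.7999e+02 -1.0000e-02  8.3730e+01] op 0.408 F [-0.5 -0.1 -0.9]
cm [0.05 0.12 6.42] turn [-0.01 -0.01 -0.27]
```

View pics/b6.png

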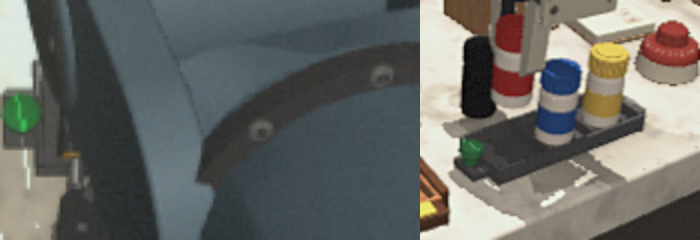

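Red hangs over the left compartment. I lower it and keep the release opening modest because of the black jar.

```bash
python3 -m creep '[[0.3,0,0.1,2,0,0,0],[0.3,0,0.1,4,0,0,0],[0.3,0,0.1,5,0,0,0],[0.3,0,0.1,5.8,0,0,0],[0.3,0,0.1,6.2,0,0,0],[0.3,0,0.1,6.4,0,0,0],[0.3,0,0.1,6.5,0,0,0],[0.3,0,0.1,6.5,0,0,0]]'
python3 d.py .4690 .1315 .043 84
```

```text
t: 16.0
tcp_pos: [0.4691, 0.1308, 0.043]
eef_rot: [180.0, -0.0, 83.7]
wrist_force: [-0.4, 0.2, -1.2]
opening: 0.407
t 16.0 tcp [0.4691 0.1308 0.043 ] rot [ 1.7996e+02 -2.0000e-02  8.3740e+01] op 0.407 F [-0.4  0.2 -1.2]
cm [ 0.07 -0.02  0.  ] turn [ 0.04 -0.02 -0.26]
```

```bash
python3 -m creep '[[0.3,0,0,0.1,0,0,0],[0.3,0,0,0.1,0,0,0]]'
python3 -m creep '[[0.45,0,0,0,0,0,0],[0.55,0,0,0,0,0,0],[0.6,0,0,0,0,0,0],[0.6,0,0,0,0,0,0],[0.6,0,0,0,0,0,0]]'
python3 -m creep '[[0.6,0,0,-2,0,0,0],[0.6,0,0,-5,0,0,0],[0.6,0,0,-8,0,0,0],[0.6,0,0,-11,0,0,0],[0.6,0,0,-14,0,0,0],[0.6,0,0,-14,0,0,0]]'
python3 d.py .35 -.15 .22 84
```

```text
t: 16.17
tcp_pos: [0.4692, 0.1308, 0.0427]
eef_rot: [180.0, -0.0, 83.7]
wrist_force: [-5.4, 0.4, 12.8]
opening: 0.407
t: 16.58
tcp_pos: [0.4689, 0.1306, 0.0415]
eef_rot: [180.0, -0.0, 83.7]
wrist_force: [-0.5, -0.5, -0.1]
opening: 0.6
t: 17.08
tcp_pos: [0.4712, 0.131, 0.1865]
eef_rot: [179.6, -0.1, 83.7]
wrist_force: [0.6, 0.5, 0.5]
opening: 0.6
t 17.0833 tcp [0.4712 0.131  0.1865] rot [ 1.7956e+02 -1.3000e-01  8.3740e+01] op 0.6 F [0.6 0.5 0.5]
cm [-29.25  -8.95  -3.48] turn [ 0.44 -0.13 -0.26]
```

```bash
python3 -m creep '[[0.6,-29,-9,-3,0,0,0],[0.6,-29,-9,-3,0,0,0],[0.6,-29,-9,-3,0,0,0],[0.6,-29,-9,-3,0,0,0],[0.6,-29,-9,-3,0,0,0],[0.6,-29,-9,-3,0,0,0],[0.6,-29,-9,-3,0,0,0],[0.6,-29,-9,-3,0,0,0]]'
python3 -m creep '[[0.6,0,0,0,0,0,0],[0.6,0,0,0,0,0,0],[0.6,0,0,0,0,0,0],[0.6,0,0,0,0,0,0]]'
python3 - <<'E'
from h import *
c=camera("top");d=camera("scene")
for col in HUE:
  r,k=comps(c,col,(340,480,195,265))
  for ce,s in r: print(col,ce.round(1),s,ray(c,ce,.084).round(4))
cv2.imwrite("pics/b7.png",np.hstack([cv2.resize(c["img"][190:270,345:485,::-1],(420,240)),cv2.resize(d["img"][150:270,320:460,::-1],(280,240))]))
E
```

```text
t: 17.75
tcp_pos: [0.346, -0.1512, 0.2116]
eef_rot: [180.0, 0.1, 83.6]
wrist_force: [-0.3, -0.2, 1.0]
opening: 0.599
t: 18.08
tcp_pos: [0.348, -0.1469, 0.2111]
eef_rot: [-180.0, -0.0, 83.8]
wrist_force: [1.2, 0.3, 0.3]
opening: 0.6
red [380.2 222.3] [367 210  26  25 474] [0.4679 0.132 ]
yellow [455.8 220.5] [443 209  26  25 458] [0.4684 0.0115]
blue [418.3 220.8] [406 209  25  25 441] [0.4692 0.0714]
green [351.6 227.2] [346 221  12  13 123] [0.461  0.1776]
```

View pics/b7.png

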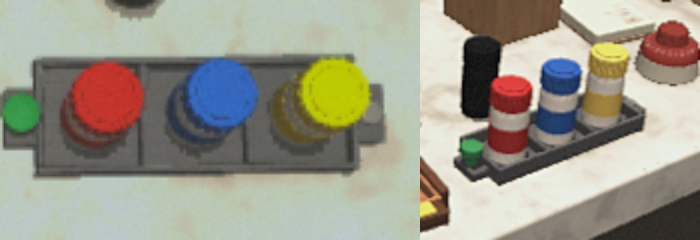

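The red (380,222), blue (418,221) and yellow (456,220) lids stand upright in order from the green knob. All are within about 2 mm of the compartment centres, and the arm is clear.

```bash
python3 -c "
from rig import *
print(close_job())"
```

```text
the job is handed in; nothing more can be done
None
```

I moved all three jars to the metal rack and handed the job in at about 18 s of the 72 s allowed. Red is next to the green knob, blue is in the middle and yellow is farthest from the knob.

In the last top view, each lid centre was within about 2 mm of its estimated compartment centre. The jars look upright in both views, and the arm had been moved clear. I judged that they stand on the floor from the TCP height and contact force when releasing them, because there is no depth image. No check failed or disagreed.

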